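# Show the bench camera the two parts to replace

## Robot

A 6-joint arm with a two-finger parallel gripper is mounted at the origin on the work surface. World frame = base frame: x ahead of the robot, y to its left, z up, the work surface at z = 0. Lengths are in m, angles in rad, forces in N, time in s.
With the tool pointing down it reaches from about 0.325 to 1 m from the base axis. Payload 5.1 kg.
Tool frame: the origin (TCP) lies between the finger pads, 19 mm behind the fingertips; this is the grasp point; z points along the fingers, y is the line along which they close (so a half turn about z gives the same grasp; the last joint's range is limited). The gripper opens to 85 mm and grips with 20 to 120 N. Pads are 22 mm wide; open, the fingers measure 114 mm over their backs; the gripper's body (76 mm by 85 mm) begins 54 mm behind the grasp point. The pads swing forward as they close: fully open they stand 13 mm farther back than shut.
Start: joints at [-1.252, 0.124, 1.65, -0, 1.367, -0.083], TCP at [0.254, -0.598, 0.25] pointing down, gripper open.
Joint ranges: [-2.61, 2.61], [-1.02, 2.33], [0.03, 2.71], [-1.35, 4.49], [0.32, 2.68], [-2.91, 2.91]. Speed limits (rad/s): [2.57, 2.57, 3.14, 3.14, 3.14, 3.14].

## Interface

Orientations are given as a unit quaternion [w, x, y, z].
In Python, from plant import readout, optics, workorder gives the robot as it stands. The module is installed in compiled form; this text tells all that it offers.
- The arm moves only by the tool carry_out, never from a script. Its argument "moves" is a list of rows, each an object with "linear": the shift along the tool's x, y, z in mm, a list of three; "twist": the turn about the tool's z in degrees; "grip": the closure, from 0 (fully open) to 1 (shut). In form: [{"linear": [dx, dy, dz], "twist": twist, "grip": grip}, ...]. A call has 1 to 8 rows; each row is the pose to reach, as a shift and turn from the pose commanded when the call began, along the tool's axes at that moment; what a row does not reach only later rows make up. A row lasts 1/10 s, in which the tool goes at most 50 mm and 8.59 degrees, less where a joint would pass 70% of its speed; a pose out of reach is approached as far as the arm can. A call with a gripper value outside its range is refused whole. The fingers move at their own pace and stop on an object; "newtons" is the grip in N (left out, the last holds). Time passes only in rows, so rows that repeat a pose let the fingers close. It gives the time, the measured TCP pose, the force, the opening and the grip force at its end, in the units of the state.
- readout.get_state(): the state, without advancing time (a new reading comes with each control period).
- optics.get_image(name): name is "scene" or "top"; returns the picture (400x640x3 uint8, blue, green, red); there is no depth.
- optics.get_calibration(name): a dict with "mtx" (3x3 intrinsics, pixels), "R" (3x3) and "t" (3): a world point X has camera coordinates R X + t. Camera axes: x right, y down, z forward; pixel columns grow to the right and rows downward; lengths in m; the calibration is good to about 2 mm. A picture is of the moment at which its call begins. get_calibration takes no time and is no camera call.
- workorder.close_job(): hands the job in; it is judged then, once.
The state is a dict: "time_s": time; "q": joint angles; "joint_vel": joint speeds; "tau": joint torques, N m; "ee_pos": TCP position; "tcp_rot": TCP orientation; "wrist_force": force on the tool from outside, world axes, zero at the start; "wrist_torque": the same for the moment, N m; "width": finger opening in m; "grasp_force": force on a finger pad.
Only numpy, scipy, OpenCV 4.12 (cv2) and the standard library are available. Lean on these libraries where they do the work, as an engineer would, in place of code of your own. Each camera call takes 0.05 s, during which the arm holds its last target. There are 200 camera calls.

## Task

On the television's power board, point out the parts to be replaced for the bench camera: hold the fingertips about 2 cm straight above the top of the large capacitor for at least two seconds, then likewise above the coil that stands on its edge, then press the recorder's round button down to save the record, and move clear of it. Touch nothing on the power board, come down on each part from well above and never pass low over another capacitor or coil, which would count as pointing at it, and leave the loose things where they lie.

Things in the scene. Friction and masses are not known exactly. Their poses are not given: they have to be found in the camera images.
- cap_large_top (a point): centre of the top of the large capacitor: an upright black can with a bare aluminium top, 35 mm diameter, 45 mm tall, on the power board, in a row of three with two smaller cans of the same make; any of the three places in the row. z up. Fixed.
- cap_small_a_top (a point): centre of the top of a small capacitor, same look, 22 mm diameter, 30 mm tall; z up. Fixed, to be left alone.
- cap_small_b_top (a point): the same for the other small capacitor
- coil_standing_top (a point): highest point (middle of the upper edge) of the standing coil: a copper-wound ring, 36 mm outer diameter, 12 mm thick, standing upright on its edge on the power board with its hole facing the board's x axis, top 40 mm above the board; in a row of three with two like coils that lie flat, in any of the three places. z up. Fixed.
- coil_flat_a_top (a point): centre (over the hole) of the top of a coil that lies flat, 36 mm diameter, top 16 mm above the board; z up. Fixed, to be left alone.
- coil_flat_b_top (a point): the same for the other flat coil
- board: green power board, 170 (x) by 260 mm (y), fixed on a television's metal rear panel (panel top 20 mm above the table). Origin: under its centre, on the panel; its upper face 12 mm above. Capacitors in a row along y at about x = +45 mm, coils at about x = -40 mm, places 75 mm apart; heat sinks and a transformer up to 33 mm above the origin between the rows; the large capacitor is tallest.
- recorder: grey flat recorder box, 120 x 90 mm, 35 mm high, fixed on the table to the right of the panel; origin under its centre. One round grey push button in a black housing stands on its top.
- record_top (a point): centre of the top of the recorder's round push button, 28 mm diameter; pressed straight down
- record (a joint): travel of the button: 0 up, 0.006 m fully down, about 5 N to push it fully down; counts as pressed beyond 0.004; springs back when let go
- screwdriver: loose black-handled screwdriver, 160 mm long, lying on the panel just beyond the board; origin under its middle
- heatsink: loose aluminium block, 30 x 50 x 30 mm high, on the panel just left of the board; origin under its centre
- small_board: loose small green circuit board, 60 x 80 mm, 12 mm high, on the panel to the right of the power board; origin under its centre
- screw_jar: loose clear jar, 50 mm diameter, 55 mm high, on the table beyond the recorder; origin under its centre
- tape: loose roll of tape lying flat, 70 mm diameter, 19 mm high, on the table between the panel and the robot; origin under its centre
- brush: loose brush, 150 mm long, lying near the panel's left edge, pointing away from the robot; origin under its middle
- cap_large: the large capacitor; origin under its centre, on the board's upper face; x along the board's x
- cap_small_a: a small capacitor; origin under its centre, on the board's upper face; x along the board's x
- cap_small_b: the other small capacitor; origin under its centre, on the board's upper face; x along the board's x
- coil_standing: the standing coil; origin under its centre, on the board's upper face; x along the board's x
- coil_flat_a: a flat coil; origin under its centre, on the board's upper face; x along the board's x
- coil_flat_b: the other flat coil; origin under its centre, on the board's upper face; x along the board's x

How it is judged:
By the outcome, as a careful person would: the job done as asked, in the order asked, and still so for the second after the job is handed in, with the robot touching nothing.
It also fails if it takes over 58 s, if anything falls off the work surface, if the arm or the gripper's body presses on something with over 40 N, if the wrist force passes 120 N, or if a joint passes its speed limit or range.

## Working session

There is one attempt and no reset: what is moved stays moved. The work goes in short steps, Python scripts to look and compute and a tool call to move; the robot and the scene stay as the last step left them, time stands still between calls to the robot, and variables do not carry over. Pictures are saved under pics/ and viewed, at most 10 in all, crops included, and the job is handed in when it is done.

Besides the shell and the picture viewer there is one more tool, called after "Emit:" as name(argument=value, ...), one argument or row to a line, values as JSON. carry_out: Moves the arm, as the interface text tells. Its arguments: {"type":"object","properties":{"moves":{"type":"array"},"newtons":{"type":"number"}},"required":["moves"]}

```bash
mkdir -p pics; python3 - <<'E'
from plant import readout, optics
import cv2
for n in("scene","top"):
    cv2.imwrite(f"pics/{n}0.png",optics.get_image(n)); c=optics.get_calibration(n); print(n,c)
s=readout.get_state();print(s)
E
```

```text
scene {'mtx': array([[381.02577502,   0.        , 321.09330891],
       [  0.        , 381.02577502, 198.56726334],
       [  0.        ,   0.        ,   1.        ]]), 'R': array([[ 0.60516671,  0.79591796, -0.01696624],
       [ 0.4323878 , -0.34650589, -0.83245087],
       [-0.6684415 ,  0.49643556, -0.55383905]]), 't': array([-0.37432743, -0.14686713,  1.30671635])}
top {'mtx': array([[467.87601852,   0.        , 319.57701319],
       [  0.        , 467.87601852, 201.49352573],
       [  0.        ,   0.        ,   1.        ]]), 'R': array([[ 4.20530081e-04, -9.99411962e-01,  3.42863468e-02],
       [-9.85865198e-01, -6.15867598e-03, -1.67427242e-01],
       [ 1.67539947e-01, -3.37313079e-02, -9.85288062e-01]]), 't': array([0.02628129, 0.5147972 , 1.10432292])}
{'time_s': 0.1, 'q': array([-1.25160639e+00,  1.24480797e-01,  1.65153731e+00,  2.78449504e-05,
        1.36750048e+00, -8.26112382e-02]), 'joint_vel': array([ 7.18660279e-04, -8.82137405e-04, -3.36110788e-03, -1.60388988e-03,
        2.63090242e-04, -8.66278493e-05]), 'tau': array([-3.86736565e-04, -4.24930322e+01, -3.66653967e+01, -1.63319010e-04,
        3.89625347e-03, -9.62746725e-06]), 'ee_pos': array([ 0.25401082, -0.59775398,  0.24884951]), 'tcp_rot': array([-9.57845961e-04,  9.79887371e-01,  1.99549025e-01, -1.00105420e-04]), 'wrist_force': array([-0.03878609,  0.18307194, -0.69229162]), 'wrist_torque': array([-0.0578997 ,  0.00045087, -0.01266277]), 'grasp_force': 0.0, 'width': 0.08541257894615914}
```

View pics/top0.png

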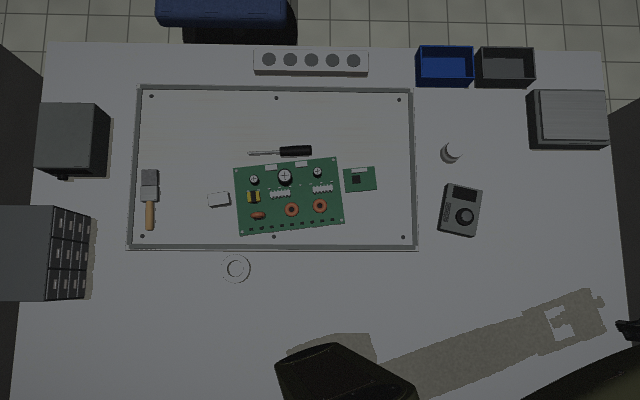

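View pics/scene0.png

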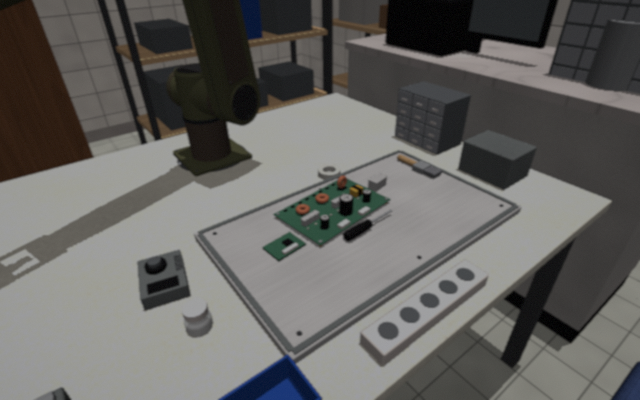

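The top view shows the large capacitor in the middle place near (285,176), the standing coil near (258,215) and the recorder button near (465,216). In the scene view the large capacitor is near (346,203). I'll enlarge both.

```bash
python3 - <<'E'
import cv2,numpy as np
t=cv2.imread("pics/top0.png");s=cv2.imread("pics/scene0.png")
r=lambda a,w,h:cv2.convertScaleAbs(cv2.resize(a,(w,h),interpolation=cv2.INTER_CUBIC),alpha=1.6)
a=r(t[150:245,225:355],780,570)
cv2.imwrite("pics/a.png",a)
b=np.hstack([r(s[170:245,265:395],520,300),r(s[245:315,130:200],280,280)[:280] if 0 else cv2.copyMakeBorder(r(s[245:315,130:200],280,280),0,20,0,0,cv2.BORDER_CONSTANT)])
c=np.hstack([r(t[175:245,430:490],257,300)]+[np.zeros((300,543,3),np.uint8)])
cv2.imwrite("pics/b.png",np.vstack([b,c]))
E
```

```text
(no output)
```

View pics/a.png

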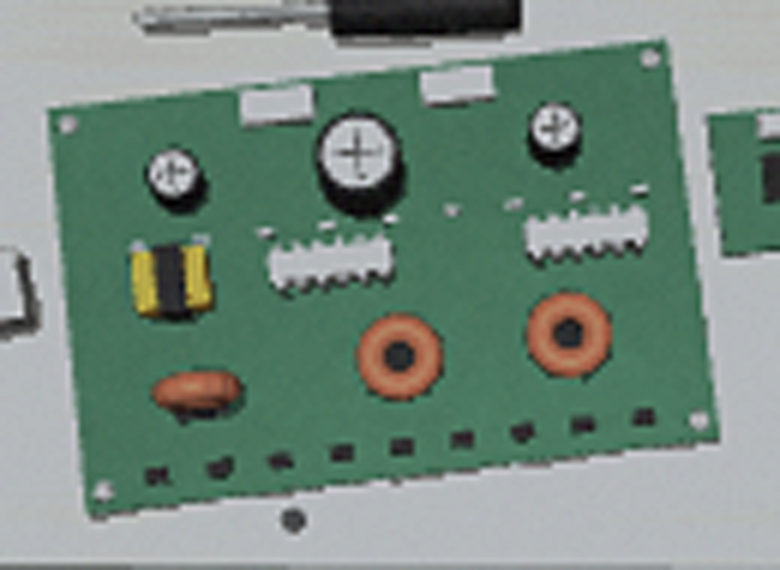

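View pics/b.png

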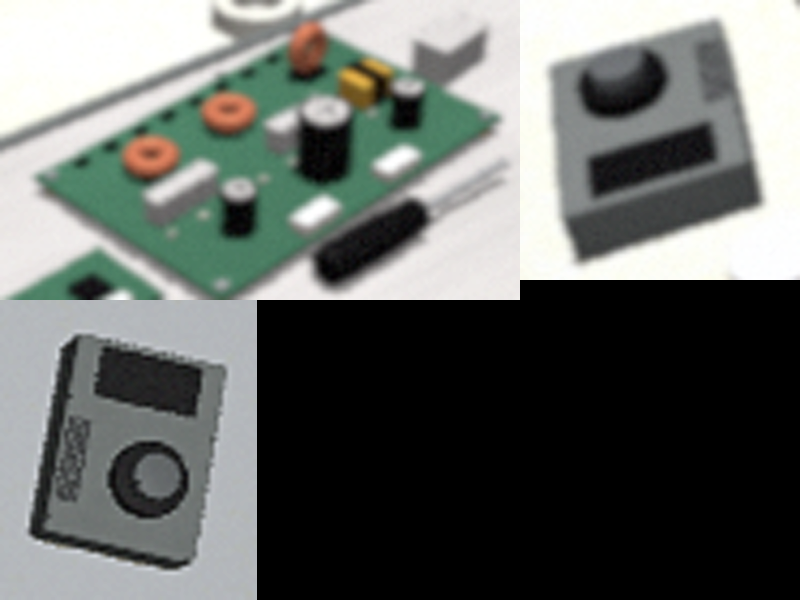

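```bash
cat > h.py <<'E'
import numpy as np,cv2
from plant import optics
K={n:optics.get_calibration(n) for n in("top","scene")}
def ray(n,p):
    c=K[n];d=c["R"].T@np.linalg.inv(c["mtx"])@[p[0],p[1],1];return -c["R"].T@c["t"],d/np.linalg.norm(d)
def plane(n,p,z):
    o,d=ray(n,p);return o+d*(z-o[2])/d[2]
def tri(p,q):
    (a,d),(b,e)=ray("top",p),ray("scene",q)
    s=np.linalg.lstsq(np.c_[d,-e],b-a,rcond=None)[0];x,y=a+s[0]*d,b+s[1]*e
    return (x+y)/2,np.linalg.norm(x-y)*1000
def proj(n,X):
    c=K[n];p=c["mtx"]@(c["R"]@X+c["t"]);return p[:2]/p[2]
E
python3 - <<'E'
from h import *
np.set_printoptions(precision=4,suppress=True)
t=cv2.imread("pics/top0.png");s=cv2.imread("pics/scene0.png")
def blobs(m,off,mn):
    n,l,st,c=cv2.connectedComponentsWithStats(m.astype(np.uint8))
    return [(np.round(c[i]+off,2),st[i][2:],st[i][:2]+off) for i in range(1,n) if st[i][4]>=mn]
for nm,im,(x0,y0,x1,y1) in(("top",t,(225,150,355,245)),("scene",s,(265,170,395,245))):
    a=im[y0:y1,x0:x1].astype(int)
    print(nm,"copper",blobs((a[...,2]>a[...,1]+35)&(a[...,2]>a[...,0]+45),(x0,y0),15))
    if nm=="top":
        print("white",blobs(a.min(2)>90,(x0,y0),12))
px=lambda u,v,x0,y0,k:((u+.5)/k-.5+x0,(v+.5)/k-.5+y0)
cap=px(358,151,225,150,6);print("cap",cap,plane("top",cap,.077),tri(cap,px(327,111,265,170,4)))
for n,u,v in(("a",174,174),("b",555,128)):print(n,plane("top",px(u,v,225,150,6),.062))
cs=px(198,391,225,150,6)
for z in(.054,.06,.072):print("coil",z,plane("top",cs,z))
print(tri(cs,px(307,49,265,170,4)))
for u,v in((399,356),(569,334)):print("flat",plane("top",px(u,v,225,150,6),.048))
B=px(158,175,430,175,4.284);print("button",B,tri(B,px(103,68,130,245,4)))
for z in(.04,.05,.06):print(plane("top",B,z))
for p in((50,107),(666,40),(718,440),(91,518)):print("corner",plane("top",px(*p,225,150,6),.032))
g=t[205:228,452:478].astype(int).sum(2)//3;print(g)
print([round(float(v),3) for v in -K['top']['R'].T@K['top']['t']])
E
```

```text
top copper [(array([319.35, 205.06]), array([14, 14, 95], dtype=int32), array([313, 199])), (array([291.  , 208.96]), array([13, 13, 89], dtype=int32), array([285, 203])), (array([256.43, 213.6 ]), array([10,  5, 30], dtype=int32), array([252, 212]))]
white [(array([289.93, 202.31]), array([ 130,   95, 4463], dtype=int32), array([225, 150])), (array([300.58, 163.42]), array([12,  6, 60], dtype=int32), array([295, 161])), (array([317.  , 170.61]), array([ 7,  7, 28], dtype=int32), array([314, 168])), (array([284.16, 175.01]), array([11, 11, 90], dtype=int32), array([279, 170])), (array([253.28, 178.31]), array([ 7,  7, 29], dtype=int32), array([250, 175])), (array([322.38, 188.  ]), array([ 20,   9, 106], dtype=int32), array([313, 184])), (array([279.54, 192.94]), array([ 20,   9, 108], dtype=int32), array([270, 189]))]
scene copper [(array([340.81, 178.46]), array([ 7,  7, 26], dtype=int32), array([338, 176])), (array([321.8 , 197.45]), array([12,  8, 75], dtype=int32), array([316, 194])), (array([302.31, 208.51]), array([13,  8, 83], dtype=int32), array([296, 205]))]
cap (284.25, 17
[... 2517 characters left out ...]
31  72  71  70  70  71]
 [ 71  70  71  71  75  31  10  16  25  27  25  24  25  22  26  21  21  21
   20  29  73  73  71  71  73  73]
 [ 72  71  71  71  73  77  30   4  13  23  26  25  27  24  24  23  22  19
   16  52  73  73  71  72  70  71]
 [ 71  71  72  71  72  73  76  40  18   8  10  18  25  24  24  23  13  26
   75  74  71  71  72  70  69  97]
 [ 71  72  71  73  73  74  75  76  76  59  21  13  15  14  24  37  75  75
   73  73  72  70  72  72  65  82]
 [ 71  72  70  72  71  72  73  73  73  72  74  75  76  75  74  76  73  73
   71  71  73  71  72  70  75 116]
 [ 70  70  70  71  72  72  73  71  72  71  71  74  72  72  72  70  72  72
   72  72  72  71  72  68  70 115]]
[0.322, 0.067, 1.173]
```

The large capacitor is in the middle place at (0.573, 0.114), top z 0.077. The standing coil is at (0.479, 0.177), top z 0.072, and the button is near (0.481, -0.331). First I'll shut the fingers and touch the bare table below to find the exact fingertip offset.

Emit:
carry_out(
  moves=[
    {"linear": [0, 0, 45], "twist": 0, "grip": 1},
    {"linear": [0, 0, 90], "twist": 0, "grip": 1},
    {"linear": [0, 0, 135], "twist": 0, "grip": 1},
    {"linear": [0, 0, 175], "twist": 0, "grip": 1},
    {"linear": [0, 0, 200], "twist": 0, "grip": 1},
    {"linear": [0, 0, 200], "twist": 0, "grip": 1},
    {"linear": [0, 0, 200], "twist": 0, "grip": 1},
    {"linear": [0, 0, 200], "twist": 0, "grip": 1},
  ],
)

```text
time_s: 0.9
ee_pos: [0.2547, -0.5998, 0.0525]
tcp_rot: [0.002, 0.98, 0.2, 0.0]
wrist_force: [-0.5, 0.2, 0.3]
width: -0.0001
grasp_force: 0.0
```

Emit:
carry_out(
  moves=[
    {"linear": [0, 0, 8], "twist": 0, "grip": 1},
    {"linear": [0, 0, 16], "twist": 0, "grip": 1},
    {"linear": [0, 0, 22], "twist": 0, "grip": 1},
    {"linear": [0, 0, 26], "twist": 0, "grip": 1},
    {"linear": [0, 0, 28], "twist": 0, "grip": 1},
    {"linear": [0, 0, 28], "twist": 0, "grip": 1},
    {"linear": [0, 0, 28], "twist": 0, "grip": 1},
  ],
)

```text
time_s: 1.6
ee_pos: [0.2542, -0.5984, 0.0221]
tcp_rot: [0.0, 0.98, 0.2, 0.0]
wrist_force: [0.7, 0.6, -0.2]
width: -0.0003
grasp_force: 0.0
```

Emit:
carry_out(
  moves=[
    {"linear": [0, 0, 2], "twist": 0, "grip": 1},
    {"linear": [0, 0, 4], "twist": 0, "grip": 1},
    {"linear": [0, 0, 5], "twist": 0, "grip": 1},
    {"linear": [0, 0, 5], "twist": 0, "grip": 1},
    {"linear": [0, 0, 5], "twist": 0, "grip": 1},
  ],
)

```text
time_s: 2.1
ee_pos: [0.2543, -0.5986, 0.0187]
tcp_rot: [0.0, 0.98, 0.2, -0.0]
wrist_force: [-1.0, 2.7, 7.8]
width: -0.0
grasp_force: 4.2
```

Emit:
carry_out(
  moves=[
    {"linear": [0, 0, -45], "twist": 0, "grip": 1},
    {"linear": [0, 0, -95], "twist": 0, "grip": 1},
    {"linear": [0, 0, -145], "twist": 0, "grip": 1},
    {"linear": [35, -30, -165], "twist": 0, "grip": 1},
    {"linear": [65, -60, -190], "twist": 0, "grip": 1},
    {"linear": [95, -90, -215], "twist": 0, "grip": 1},
    {"linear": [125, -120, -235], "twist": 0, "grip": 1},
    {"linear": [160, -150, -235], "twist": 0, "grip": 1},
  ],
)

```text
time_s: 2.9
ee_pos: [0.3439, -0.3976, 0.2563]
tcp_rot: [0.003, 0.98, 0.199, 0.002]
wrist_force: [1.1, -0.1, 0.4]
width: -0.0001
grasp_force: 0.0
```

Emit:
carry_out(
  moves=[
    {"linear": [35, -32, 0], "twist": 0, "grip": 1},
    {"linear": [70, -65, 0], "twist": 0, "grip": 1},
    {"linear": [105, -97, 0], "twist": 0, "grip": 1},
    {"linear": [140, -130, 0], "twist": 0, "grip": 1},
    {"linear": [175, -162, 0], "twist": 0, "grip": 1},
    {"linear": [210, -195, 0], "twist": 0, "grip": 1},
    {"linear": [245, -227, 0], "twist": 0, "grip": 1},
    {"linear": [280, -260, 0], "twist": 0, "grip": 1},
  ],
)

```text
time_s: 3.7
ee_pos: [0.4992, -0.0469, 0.2523]
tcp_rot: [0.0, 0.98, 0.2, 0.0]
wrist_force: [0.3, -0.4, 0.1]
width: 0.0001
grasp_force: 0.0
```

Emit:
carry_out(
  moves=[
    {"linear": [35, -32, 0], "twist": 0, "grip": 1},
    {"linear": [70, -65, 0], "twist": 0, "grip": 1},
    {"linear": [105, -97, 0], "twist": 0, "grip": 1},
    {"linear": [132, -120, 0], "twist": 0, "grip": 1},
    {"linear": [132, -120, 0], "twist": 0, "grip": 1},
    {"linear": [132, -120, 0], "twist": 0, "grip": 1},
    {"linear": [132, -120, 0], "twist": 0, "grip": 1},
    {"linear": [132, -120, 0], "twist": 0, "grip": 1},
  ],
)

```text
time_s: 4.5
ee_pos: [0.573, 0.1121, 0.2521]
tcp_rot: [0.0, 0.98, 0.199, 0.0]
wrist_force: [-0.2, 0.0, 0.5]
width: -0.0
grasp_force: 0.0
```

```bash
python3 - <<'E'
from h import *
from plant import readout
from scipy.spatial.transform import Rotation as R
s=readout.get_state();print(s["time_s"],s["ee_pos"],s["tcp_rot"],s["q"])
r=R.from_quat(s["tcp_rot"],scalar_first=True)
print(r.inv().apply(np.array([.5734,.1138,.116])-s["ee_pos"])*1000)
a=optics.get_image("scene");cv2.imwrite("pics/c.png",a)
E
```

```text
4.5 [0.57304629 0.11212045 0.2521044 ] [9.77268902e-05 9.80044766e-01 1.98776872e-01 4.29398036e-05] [ 1.01374096e-01 -2.24002315e-02  1.79864095e+00 -1.90036686e-04
  1.36524721e+00  1.27198974e+00]
[  0.9739767   -1.4374083  136.10414585]
```

View pics/c.png

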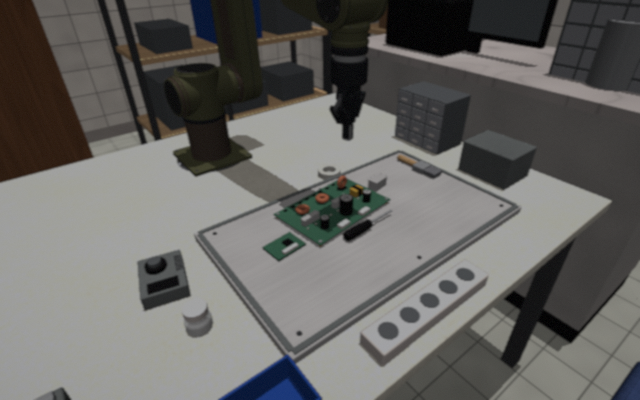

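The fingertips, near (348,137), are directly above the large capacitor at (346,203). I'll descend straight down and hold.

Emit:
carry_out(
  moves=[
    {"linear": [1, -1, 30], "twist": 0, "grip": 1},
    {"linear": [1, -1, 60], "twist": 0, "grip": 1},
    {"linear": [1, -1, 90], "twist": 0, "grip": 1},
    {"linear": [1, -1, 110], "twist": 0, "grip": 1},
    {"linear": [1, -1, 125], "twist": 0, "grip": 1},
    {"linear": [1, -1, 132], "twist": 0, "grip": 1},
    {"linear": [1, -1, 136], "twist": 0, "grip": 1},
    {"linear": [1, -1, 136], "twist": 0, "grip": 1},
  ],
)

```text
time_s: 5.35
ee_pos: [0.5742, 0.1144, 0.1165]
tcp_rot: [0.0, 0.98, 0.199, 0.0]
wrist_force: [0.7, -0.6, -0.5]
width: -0.0001
grasp_force: 0.0
```

```bash
python3 - <<'E'
from h import *
from plant import readout
s=readout.get_state();print(s["time_s"],s["ee_pos"])
a=optics.get_image("scene")[170-60:245-20,290:420]
b=optics.get_image("top")[130:230,225:355]
f=lambda a:cv2.convertScaleAbs(cv2.resize(a,(400,400*a.shape[0]//a.shape[1]),interpolation=cv2.INTER_CUBIC)[:300],alpha=1.5)
A,B=f(a),f(b);h=min(len(A),len(B));cv2.imwrite("pics/d.png",np.hstack([A[:h],B[:h]]))
E
```

```text
5.35 [0.57424471 0.11441559 0.1164962 ]
```

View pics/d.png

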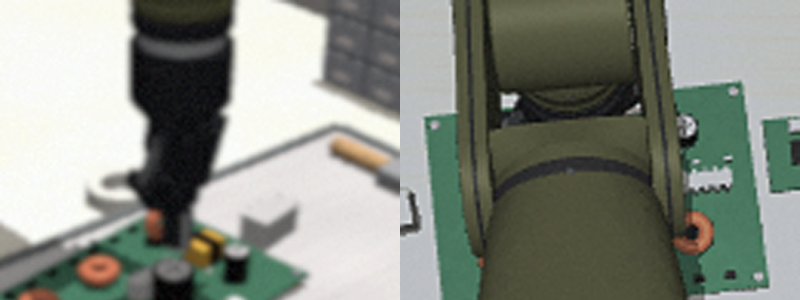

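```bash
python3 - <<'E'
from h import *
for X in([.5742,.1144,.0975],[.5742,.1144,.1165],[.5734,.1138,.077],[.479,.1765,.072]):
    p=proj("scene",np.array(X));print(p,(p-[290,110])*400/130)
E
```

```text
[346.84301504 190.58433087] [174.90158473 247.95178731]
[347.00488244 183.9073834 ] [175.39963828 227.40733355]
[346.27503473 197.56435276] [173.15395303 269.42877773]
[341.28350402 176.1509328 ] [157.795397   203.54133171]
```

Emit:
carry_out(
  moves=[
    {"linear": [0, 0, 0], "twist": 0, "grip": 1},
    {"linear": [0, 0, 0], "twist": 0, "grip": 1},
    {"linear": [0, 0, 0], "twist": 0, "grip": 1},
    {"linear": [0, 0, 0], "twist": 0, "grip": 1},
    {"linear": [0, 0, 0], "twist": 0, "grip": 1},
    {"linear": [0, 0, 0], "twist": 0, "grip": 1},
    {"linear": [0, 0, 0], "twist": 0, "grip": 1},
    {"linear": [0, 0, 0], "twist": 0, "grip": 1},
  ],
)

```text
time_s: 6.25
ee_pos: [0.5739, 0.1146, 0.116]
tcp_rot: [-0.0, 0.98, 0.2, -0.0]
wrist_force: [-0.6, -0.0, 1.1]
width: 0.0002
grasp_force: 0.0
```

```bash
python3 - <<'E'
import cv2
a=cv2.imread("pics/d.png")[150:300,100:260]
cv2.imwrite("pics/e.png",cv2.resize(a,(640,600),interpolation=cv2.INTER_CUBIC))
E
```

```text
(no output)
```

View pics/e.png

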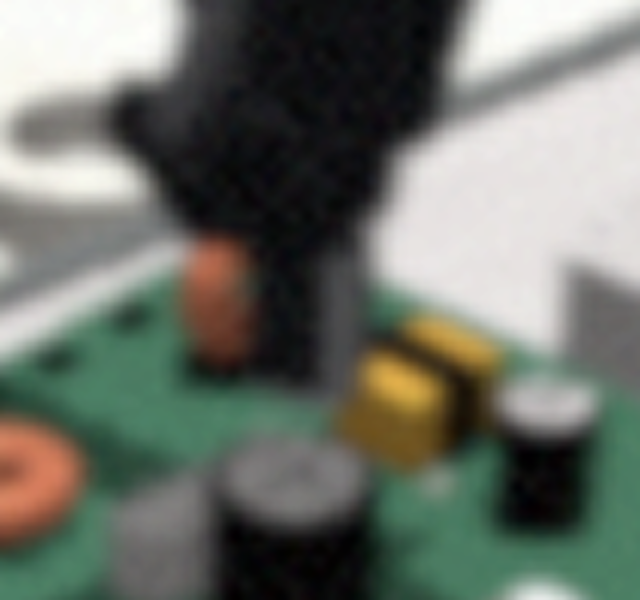

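The fingertips are centred over the large can, with the tip bottom near crop (307,385) and the can top at (293,480). The gap matches 20 mm, so I'll keep holding.

Emit:
carry_out(
  moves=[
    {"linear": [0, 0, 0], "twist": 0, "grip": 1},
    {"linear": [0, 0, 0], "twist": 0, "grip": 1},
    {"linear": [0, 0, 0], "twist": 0, "grip": 1},
    {"linear": [0, 0, 0], "twist": 0, "grip": 1},
    {"linear": [0, 0, 0], "twist": 0, "grip": 1},
    {"linear": [0, 0, 0], "twist": 0, "grip": 1},
    {"linear": [0, 0, 0], "twist": 0, "grip": 1},
    {"linear": [0, 0, 0], "twist": 0, "grip": 1},
  ],
)

```text
time_s: 7.05
ee_pos: [0.5739, 0.1146, 0.116]
tcp_rot: [-0.0, 0.98, 0.2, 0.0]
wrist_force: [0.4, 0.1, -0.1]
width: -0.0003
grasp_force: 0.0
```

Emit:
carry_out(
  moves=[
    {"linear": [0, 0, 0], "twist": 0, "grip": 1},
    {"linear": [0, 0, 0], "twist": 0, "grip": 1},
    {"linear": [0, 0, 0], "twist": 0, "grip": 1},
    {"linear": [0, 0, 0], "twist": 0, "grip": 1},
    {"linear": [0, 0, 0], "twist": 0, "grip": 1},
    {"linear": [0, 0, 0], "twist": 0, "grip": 1},
    {"linear": [0, 0, 0], "twist": 0, "grip": 1},
    {"linear": [0, 0, 0], "twist": 0, "grip": 1},
  ],
)

```text
time_s: 7.85
ee_pos: [0.5739, 0.1146, 0.116]
tcp_rot: [-0.0, 0.98, 0.2, -0.0]
wrist_force: [-0.2, 0.5, -0.2]
width: -0.0
grasp_force: 0.0
```

Emit:
carry_out(
  moves=[
    {"linear": [0, 0, 0], "twist": 0, "grip": 1},
    {"linear": [0, 0, 0], "twist": 0, "grip": 1},
    {"linear": [0, 0, 0], "twist": 0, "grip": 1},
    {"linear": [0, 0, -20], "twist": 0, "grip": 1},
    {"linear": [0, 0, -60], "twist": 0, "grip": 1},
    {"linear": [0, 0, -100], "twist": 0, "grip": 1},
    {"linear": [0, 0, -136], "twist": 0, "grip": 1},
    {"linear": [0, 0, -136], "twist": 0, "grip": 1},
  ],
)

```text
time_s: 8.65
ee_pos: [0.5769, 0.1149, 0.2596]
tcp_rot: [0.001, 0.98, 0.2, 0.006]
wrist_force: [0.7, -0.4, 0.4]
width: -0.0003
grasp_force: 0.0
```

Emit:
carry_out(
  moves=[
    {"linear": [-16, -24, 0], "twist": 0, "grip": 1},
    {"linear": [-36, -54, 0], "twist": 0, "grip": 1},
    {"linear": [-54, -80, 0], "twist": 0, "grip": 1},
    {"linear": [-63, -94, 0], "twist": 0, "grip": 1},
    {"linear": [-63, -94, 0], "twist": 0, "grip": 1},
    {"linear": [-63, -94, 0], "twist": 0, "grip": 1},
    {"linear": [-63, -94, 0], "twist": 0, "grip": 1},
    {"linear": [-63, -94, 0], "twist": 0, "grip": 1},
  ],
)

```text
time_s: 9.45
ee_pos: [0.4799, 0.1759, 0.2519]
tcp_rot: [0.0, 0.98, 0.199, -0.0]
wrist_force: [-0.4, 0.1, 0.8]
width: -0.0001
grasp_force: 0.0
```

Emit:
carry_out(
  moves=[
    {"linear": [0, 0, 30], "twist": 0, "grip": 1},
    {"linear": [0, 0, 60], "twist": 0, "grip": 1},
    {"linear": [0, 0, 90], "twist": 0, "grip": 1},
    {"linear": [0, 0, 112], "twist": 0, "grip": 1},
    {"linear": [0, 0, 128], "twist": 0, "grip": 1},
    {"linear": [0, 0, 137], "twist": 0, "grip": 1},
    {"linear": [0, 0, 141], "twist": 0, "grip": 1},
    {"linear": [0, 0, 141], "twist": 0, "grip": 1},
  ],
)

```text
time_s: 10.25
ee_pos: [0.4794, 0.1763, 0.111]
tcp_rot: [0.0, 0.98, 0.199, -0.0]
wrist_force: [0.2, 0.4, 1.1]
width: 0.0001
grasp_force: 0.0
```

```bash
python3 - <<'E'
from h import *
from plant import readout
s=readout.get_state();print(s["time_s"],s["ee_pos"])
a=optics.get_image("scene")[140:215,300:390]
cv2.imwrite("pics/f.png",cv2.convertScaleAbs(cv2.resize(a,(720,600),interpolation=cv2.INTER_CUBIC),alpha=1.5))
p=proj("scene",s["ee_pos"]-[0,0,.019]);print((p-[300,140])*8)
E
```

```text
10.25 [0.47942702 0.17627076 0.11100456]
[331.29563614 238.35217277]
```

View pics/f.png

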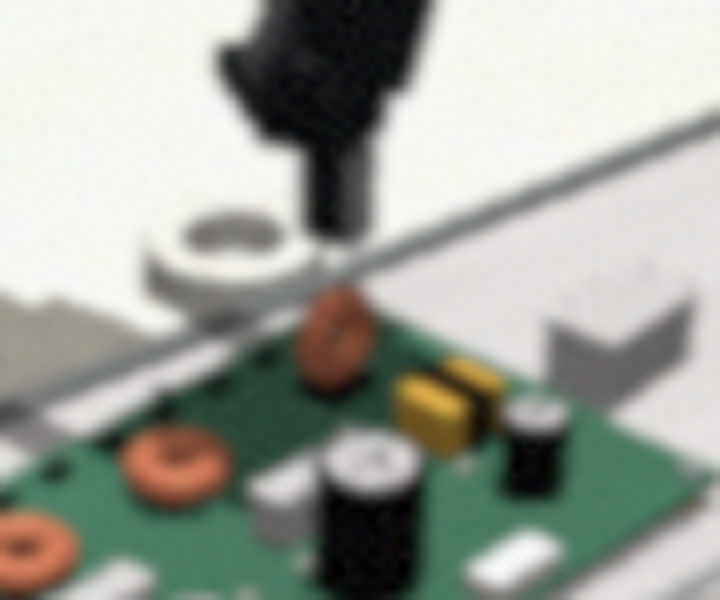

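The fingertips at (336,238) sit directly above the standing coil's top at (340,287), about 2 cm up. I'll hold, rise, then cross to the recorder.

Emit:
carry_out(
  moves=[
    {"linear": [0, 0, 0], "twist": 0, "grip": 1},
    {"linear": [0, 0, 0], "twist": 0, "grip": 1},
    {"linear": [0, 0, 0], "twist": 0, "grip": 1},
    {"linear": [0, 0, 0], "twist": 0, "grip": 1},
    {"linear": [0, 0, 0], "twist": 0, "grip": 1},
    {"linear": [0, 0, 0], "twist": 0, "grip": 1},
    {"linear": [0, 0, 0], "twist": 0, "grip": 1},
    {"linear": [0, 0, 0], "twist": 0, "grip": 1},
  ],
)

```text
time_s: 11.1
ee_pos: [0.4791, 0.1765, 0.111]
tcp_rot: [-0.0, 0.98, 0.2, -0.0]
wrist_force: [0.9, -0.4, -0.7]
width: -0.0002
grasp_force: 0.0
```

Emit:
carry_out(
  moves=[
    {"linear": [0, 0, 0], "twist": 0, "grip": 1},
    {"linear": [0, 0, 0], "twist": 0, "grip": 1},
    {"linear": [0, 0, 0], "twist": 0, "grip": 1},
    {"linear": [0, 0, 0], "twist": 0, "grip": 1},
    {"linear": [0, 0, 0], "twist": 0, "grip": 1},
    {"linear": [0, 0, 0], "twist": 0, "grip": 1},
    {"linear": [0, 0, 0], "twist": 0, "grip": 1},
    {"linear": [0, 0, 0], "twist": 0, "grip": 1},
  ],
)

```text
time_s: 11.9
ee_pos: [0.4791, 0.1764, 0.111]
tcp_rot: [-0.0, 0.98, 0.2, -0.0]
wrist_force: [-0.2, -0.4, 0.6]
width: 0.0001
grasp_force: 0.0
```

Emit:
carry_out(
  moves=[
    {"linear": [0, 0, 0], "twist": 0, "grip": 1},
    {"linear": [0, 0, 0], "twist": 0, "grip": 1},
    {"linear": [0, 0, 0], "twist": 0, "grip": 1},
    {"linear": [0, 0, 0], "twist": 0, "grip": 1},
    {"linear": [0, 0, 0], "twist": 0, "grip": 1},
    {"linear": [0, 0, 0], "twist": 0, "grip": 1},
    {"linear": [0, 0, 0], "twist": 0, "grip": 1},
    {"linear": [0, 0, 0], "twist": 0, "grip": 1},
  ],
)

```text
time_s: 12.7
ee_pos: [0.4791, 0.1764, 0.111]
tcp_rot: [-0.0, 0.98, 0.2, -0.0]
wrist_force: [1.0, -0.1, -0.3]
width: -0.0004
grasp_force: 0.0
```

Emit:
carry_out(
  moves=[
    {"linear": [0, 0, -20], "twist": 0, "grip": 1},
    {"linear": [0, 0, -60], "twist": 0, "grip": 1},
    {"linear": [0, 0, -100], "twist": 0, "grip": 1},
    {"linear": [0, 0, -140], "twist": 0, "grip": 1},
    {"linear": [-10, 23, -140], "twist": 0, "grip": 1},
    {"linear": [-27, 63, -140], "twist": 0, "grip": 1},
    {"linear": [-44, 103, -140], "twist": 0, "grip": 1},
    {"linear": [-61, 143, -140], "twist": 0, "grip": 1},
  ],
)

```text
time_s: 13.5
ee_pos: [0.4787, 0.0197, 0.2513]
tcp_rot: [0.0, 0.98, 0.2, 0.0]
wrist_force: [1.1, -0.1, 0.5]
width: 0.0
grasp_force: 0.0
```

Emit:
carry_out(
  moves=[
    {"linear": [-17, 40, 0], "twist": 0, "grip": 1},
    {"linear": [-34, 80, 0], "twist": 0, "grip": 1},
    {"linear": [-51, 120, 0], "twist": 0, "grip": 1},
    {"linear": [-68, 160, 0], "twist": 0, "grip": 1},
    {"linear": [-85, 200, 0], "twist": 0, "grip": 1},
    {"linear": [-102, 240, 0], "twist": 0, "grip": 1},
    {"linear": [-119, 280, 0], "twist": 0, "grip": 1},
    {"linear": [-130, 308, 0], "twist": 0, "grip": 1},
  ],
)

```text
time_s: 14.3
ee_pos: [0.4792, -0.316, 0.251]
tcp_rot: [0.0, 0.98, 0.199, -0.0]
wrist_force: [0.8, 0.2, 0.5]
width: -0.0002
grasp_force: 0.0
```

Emit:
carry_out(
  moves=[
    {"linear": [-6, 16, 0], "twist": 0, "grip": 1},
    {"linear": [-6, 16, 0], "twist": 0, "grip": 1},
    {"linear": [-6, 16, 0], "twist": 0, "grip": 1},
    {"linear": [-6, 16, 0], "twist": 0, "grip": 1},
    {"linear": [-6, 16, 0], "twist": 0, "grip": 1},
  ],
)

```text
time_s: 14.8
ee_pos: [0.4807, -0.3292, 0.2512]
tcp_rot: [-0.0, 0.98, 0.2, 0.0]
wrist_force: [0.2, -0.2, 1.0]
width: 0.0003
grasp_force: 0.0
```

Emit:
carry_out(
  moves=[
    {"linear": [0, 1, 35], "twist": 0, "grip": 1},
    {"linear": [0, 1, 70], "twist": 0, "grip": 1},
    {"linear": [0, 1, 105], "twist": 0, "grip": 1},
    {"linear": [0, 1, 135], "twist": 0, "grip": 1},
    {"linear": [0, 1, 152], "twist": 0, "grip": 1},
    {"linear": [0, 1, 161], "twist": 0, "grip": 1},
    {"linear": [0, 1, 161], "twist": 0, "grip": 1},
    {"linear": [0, 1, 161], "twist": 0, "grip": 1},
  ],
)

```text
time_s: 15.6
ee_pos: [0.4816, -0.3315, 0.0913]
tcp_rot: [0.001, 0.98, 0.2, 0.001]
wrist_force: [0.8, -0.6, -0.0]
width: 0.0002
grasp_force: 0.0
```

```bash
python3 - <<'E'
from h import *
from plant import readout
s=readout.get_state();print(s["time_s"],s["ee_pos"])
a=optics.get_image("scene")[230:320,110:230]
cv2.imwrite("pics/g.png",cv2.convertScaleAbs(cv2.resize(a,(720,540),interpolation=cv2.INTER_CUBIC),alpha=1.7))
p=proj("scene",s["ee_pos"]-[0,0,.019]);print((p-[110,230])*6)
E
```

```text
15.6 [ 0.48159328 -0.33151635  0.09126084]
[246.93806119 151.56183765]
```

View pics/g.png

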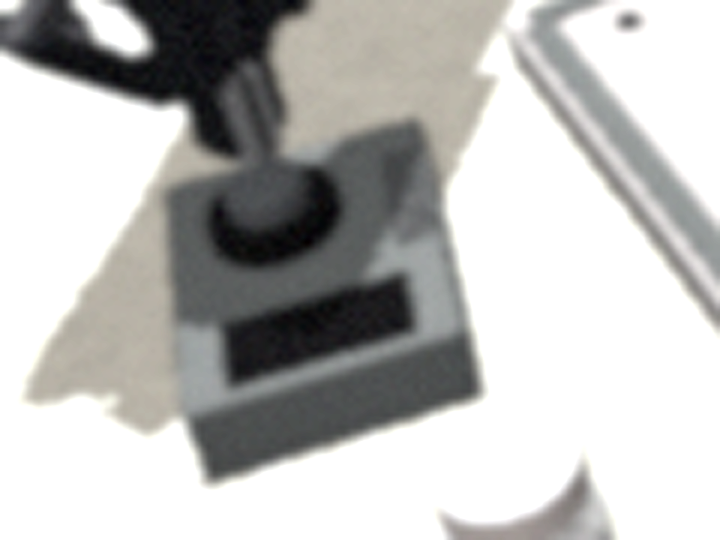

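The tip at (250,150) is above the button, whose top is near (264,187). I'll nudge about 2 mm toward its centre and press down gently.

Emit:
carry_out(
  moves=[
    {"linear": [2, -1, 5], "twist": 0, "grip": 1},
    {"linear": [2, -1, 9], "twist": 0, "grip": 1},
    {"linear": [2, -1, 13], "twist": 0, "grip": 1},
    {"linear": [2, -1, 16], "twist": 0, "grip": 1},
    {"linear": [2, -1, 18], "twist": 0, "grip": 1},
    {"linear": [2, -1, 20], "twist": 0, "grip": 1},
    {"linear": [2, -1, 20], "twist": 0, "grip": 1},
    {"linear": [2, -1, 20], "twist": 0, "grip": 1},
  ],
)

```text
time_s: 16.45
ee_pos: [0.4823, -0.3297, 0.0704]
tcp_rot: [-0.0, 0.98, 0.2, -0.0]
wrist_force: [-1.8, 2.2, 3.6]
width: -0.0001
grasp_force: 2.2
```

Emit:
carry_out(
  moves=[
    {"linear": [0, 0, 1], "twist": 0, "grip": 1},
    {"linear": [0, 0, 2], "twist": 0, "grip": 1},
    {"linear": [0, 0, 3], "twist": 0, "grip": 1},
    {"linear": [0, 0, 4], "twist": 0, "grip": 1},
    {"linear": [0, 0, 4], "twist": 0, "grip": 1},
    {"linear": [0, 0, 4], "twist": 0, "grip": 1},
  ],
)

```text
time_s: 17.05
ee_pos: [0.4825, -0.3298, 0.0694]
tcp_rot: [-0.0, 0.98, 0.2, -0.0]
wrist_force: [-8.0, 6.6, 22.0]
width: -0.0
grasp_force: 10.8
```

Emit:
carry_out(
  moves=[
    {"linear": [0, 0, -6], "twist": 0, "grip": 1},
    {"linear": [0, 0, -6], "twist": 0, "grip": 1},
    {"linear": [0, 0, -6], "twist": 0, "grip": 1},
    {"linear": [0, 0, -6], "twist": 0, "grip": 1},
  ],
)

```text
time_s: 17.45
ee_pos: [0.4828, -0.33, 0.0721]
tcp_rot: [0.001, 0.98, 0.2, 0.001]
wrist_force: [1.4, -0.6, 2.7]
width: -0.0
grasp_force: 1.7
```

Emit:
carry_out(
  moves=[
    {"linear": [0, 0, -1.5], "twist": 0, "grip": 1},
    {"linear": [0, 0, -1.5], "twist": 0, "grip": 1},
    {"linear": [0, 0, -1.5], "twist": 0, "grip": 1},
  ],
)

```text
time_s: 17.75
ee_pos: [0.4825, -0.3299, 0.0735]
tcp_rot: [0.0, 0.98, 0.2, 0.0]
wrist_force: [1.2, -1.1, 3.1]
width: -0.0
grasp_force: 1.3
```

The contact stays springy 3–4 mm above the hard stop, so the button was pressed fully. Now I'll move clear.

Emit:
carry_out(
  moves=[
    {"linear": [0, 0, -20], "twist": 0, "grip": 1},
    {"linear": [0, 0, -60], "twist": 0, "grip": 1},
    {"linear": [0, 0, -100], "twist": 0, "grip": 1},
    {"linear": [0, 0, -140], "twist": 0, "grip": 1},
    {"linear": [-30, 10, -170], "twist": 0, "grip": 1},
    {"linear": [-60, 20, -175], "twist": 0, "grip": 1},
    {"linear": [-80, 30, -175], "twist": 0, "grip": 1},
    {"linear": [-80, 30, -175], "twist": 0, "grip": 1},
  ],
)

```text
time_s: 18.55
ee_pos: [0.4183, -0.3896, 0.2477]
tcp_rot: [-0.001, 0.98, 0.198, -0.001]
wrist_force: [0.1, -0.1, 0.1]
width: 0.0001
grasp_force: 0.0
```

Emit:
carry_out(
  moves=[
    {"linear": [0, 0, 0], "twist": 0, "grip": 1},
    {"linear": [0, 0, 0], "twist": 0, "grip": 1},
    {"linear": [0, 0, 0], "twist": 0, "grip": 1},
    {"linear": [0, 0, 0], "twist": 0, "grip": 1},
    {"linear": [0, 0, 0], "twist": 0, "grip": 1},
  ],
)

```text
time_s: 19.05
ee_pos: [0.4207, -0.3881, 0.2484]
tcp_rot: [-0.0, 0.98, 0.2, -0.0]
wrist_force: [0.6, 0.5, 0.1]
width: 0.0
grasp_force: 0.0
```

```bash
python3 -c "
from plant import workorder,readout
s=readout.get_state();print(s['time_s'],s['ee_pos'],abs(s['joint_vel']).max());print(workorder.close_job())"
```

```text
19.05 [ 0.42074486 -0.3880922   0.24837494] 0.004963106035540596
the job is handed in; nothing more can be done
None
```

The job is handed in at 19 s with no verdict returned: I held about 2 cm above the large capacitor and then the standing coil for over 2 s each, pressed the record button to its stop, and moved the arm clear.

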